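# Lock the pressure cooker lid

### The job

Close the pressure cooker: press the lid down, turning it clockwise until it drops into its bayonet, then keep it pressed and swing its handle on clockwise until it sits over the pot's long handle, and let it spring up into its lock. Then slide the flush steel safety latch on top of the lid handle fully in towards the lid. Do not knock over or push about the tumblers, the colander or the food box, and let go of everything.

Things in the scene. Friction and masses are not known exactly. Their poses are not given: they have to be found in the camera images.
- pot: Small aluminium pressure cooker pot, 164 mm across, 100 mm tall, full and heavy: it stays put. Origin under its centre on the slab, z up; x axis along its long black handle (36 mm wide, to 219 mm from the centre, top at 87 mm). A short helper handle opposite reaches to 120 mm. The lid turns about this vertical centre axis, and locks with its handle over the pot's long handle.
- lid_centre (a point): Centre of the lid's top. The aluminium lid is 180 mm across; a weight valve, 28 mm across, stands 25 mm above this point. x axis along the lid's black handle, away from the centre; z up. About 127 mm above the slab; sinks with the lid. The handle is 44 mm wide and reaches to 220 mm from the axis, its flat top 1 mm below this point.
- thumb_rest (a point): Where to press the lid: centre of the flat thumb rest at the handle's root, 107 mm from the lid's axis, 126 mm above the slab (less when pressed). Flat: 46 mm along, 44 mm across. A lip 8 mm high, 8 mm thick runs along its clockwise (leading) edge, its face 24 mm from this point: a closed gripper pressing here can push it to turn the lid. x axis along the handle, outward; z up.
- press (a joint): How far the lid is pressed down, m: 0 up on its springy gasket, at most 0.014. Net spring about 4 N at the top, 12 N at the bottom; 15 to 18 N holds it down. Away from the hidden entry gap the rim stops it after some 2 or 3 mm. Turned past the gap while down, it stays under the rim at about 0.010 if let go; at the lock it springs up to about 0.0075 when let go and cannot turn back.
- lid (a joint): Turn of the lid, rad, growing clockwise seen from above: 0 one stop, 1.95 the other, where it locks with its handle over the pot's. Starts at 0.03 to 0.20. The entry gap (about 0.15 wide) is hidden and differs each time, centre between 0.33 and 0.57: find it by feel, pressing with 10 N or more and turning clockwise until the lid drops. Turning friction about 0.25 N m plus that of the press.
- latch_top (a point): Centre of the top of the safety latch: a plain steel plate, 50 mm along the handle, 32 mm wide, let into the lid handle's top, only 2 mm proud, with nothing to grip. x axis along the handle away from the lid: it slides towards -x. It starts 187 mm from the lid's axis, 128 mm above the slab with the lid up. Friction about 1.2 N: press on it with some 5 to 10 N and drag.
- latch (a joint): How far the latch is slid in towards the lid, in m: 0 out (start), 0.025 fully in. It is blocked after some 2 to 5 mm unless the lid is turned to its lock.
- tumbler0: Glass tumbler, 68 mm across, 105 mm tall, loose; origin under its centre. Leave it be.
- tumbler1: Glass tumbler like the first. Leave it be.
- colander: Red plastic colander, 210 mm across, 260 mm over its two ears, 90 mm tall, loose; origin under its centre. Leave it be.
- food_box: Round plastic food box, 152 mm across, 65 mm tall, with a clip-on lid; origin under its centre. Leave it be.

How it is judged:
By the outcome, as a careful person would: the job done as asked, in the order asked, and still so for the second after the job is handed in, with the robot touching nothing.
It also fails if it takes over 72 s, if anything falls off the work surface, if the arm or the gripper's body presses on something with over 40 N, if the wrist force passes 120 N, or if a joint passes its speed limit or range.

### The arm

A 6-joint arm with a two-finger parallel gripper is mounted at the origin on the work surface. World frame = base frame: x ahead of the robot, y to its left, z up, the work surface at z = 0. Lengths are in m, angles in rad, forces in N, time in s.
With the tool pointing down it reaches from about 0.225 to 0.725 m from the base axis. Payload 3.1 kg.
Tool frame: the origin (TCP) lies on the centre line of the jaws, within the pads' length; the fingertips stand ahead of it and the grasp point (between the pads) lies 6 mm ahead of it (bot.tips_ahead is the z of the fingertips in the tool frame, in m); z points along the fingers, y is the line along which they close (so a half turn about z gives the same grasp; the last joint's range is limited). The gripper opens to 85 mm and grips with 20 to 120 N. Pads are 22 mm wide; open, the fingers measure 114 mm over their backs; the gripper's body (76 mm by 85 mm) begins 54 mm behind the grasp point. The pads swing forward as they close: fully open they stand 13 mm farther back than shut.
Start: joints at [1.025, 0.048, 0.099, 1.622, 0, 1.443], TCP at [0.213, 0.48, 0.256] pointing down, gripper open.
Joint ranges: [-2.91, 2.91], [-0.99, 1.94], [-1.21, 1.42], [-2.12, 2.29], [-1.49, 1.47], [-3.14, 3.14]. Speed limits (rad/s): [2.79, 2.79, 3.14, 3.14, 3.14, 3.14].

### API

Orientations are given as a unit quaternion [w, x, y, z].
In Python, from plant import bot gives the robot as it stands.
- The arm moves only by the tool carry_out, never from a script. Its argument "moves" is a list that holds one entry, the list of rows, each a list of 7 numbers: the opening, from 0 (shut) to 1 (fully open), then the shift along the tool's x, y, z in mm, then the turn, a rotation vector about the tool's x, y, z in rad. A call has 1 to 20 rows; each row shifts and turns the commanded pose from where the row before left it, along the tool's axes as they then stand; what a row does not reach is not made up. A row lasts 1/8 s, in which the tool goes at most 62.5 mm and 10.7 degrees, less where a joint would pass 70% of its speed; a pose out of reach is approached as far as the arm can. A call with a gripper value outside its range is refused whole. The fingers move at their own pace and stop on an object; the grip force is fixed at half the most. Time passes only in rows, so rows that do not move let the fingers close. It gives the time, the measured TCP pose, the force, the opening and the grip force at its end, in the units of the state.
- bot.get_state(): the state, without advancing time (a new reading comes with each control period).
- bot.snapshot(name): name is "scene" or "top"; returns a dict with "frame" (480x640x3 uint8, red, green, blue), "mtx" (3x3 intrinsics, pixels), "distortion" ([k1, k2, p1, p2, k3] as OpenCV has them; the pictures are not rectified), "xyz" and "attitude" of the camera in the world. Camera axes: x right, y down, z forward; pixel columns grow to the right and rows downward; lengths in m; the calibration is good to about 2 mm. A picture is of the moment at which its call begins. There is no depth.
- bot.job_done(): hands the job in; it is judged then, once.
Trained networks look in a picture, given as the dict that the camera call returned (one of the last four; its "shot" number tells which), for a name from the list of things; names that differ only in an ending like _2 or _b are one class to them, and where a whole thing is asked for, a point or a joint stands for the part that bears it (a point fixed in the world has none). Each returns a list of dicts, best first, with "conf" (0 to 1); they miss things now and then, are a little off and sometimes report something else, mostly with a low value. They report only what shows in the picture. A call takes as long as a camera call.
- bot.regions_of(picture, label): "mask" (480x640 bool, what is visible of it) and "position" ([row, column] in pixels, amid what is visible of it).
The state is a dict: "t": time; "qpos": joint angles; "joint_vel": joint speeds; "joint_torque": joint torques, N m; "tool_pos": TCP position; "eef_rot": TCP orientation; "wrist_force": force on the tool from outside, world axes, zero at the start; "torque": the same for the moment, N m; "gripper_width": finger opening in m; "grip_force": force on a finger pad.
Only numpy, scipy, OpenCV 4.12 (cv2) and the standard library are available. Lean on these libraries where they do the work, as an engineer would, in place of code of your own. Each camera call takes 0.05 s, during which the arm holds its last target. There are 200 camera calls.

## Working session

There is one attempt and no reset: what is moved stays moved. The work goes in short steps, Python scripts to look and compute and a tool call to move; the robot and the scene stay as the last step left them, time stands still between calls to the robot, and variables do not carry over. Pictures are saved under pics/ and viewed, at most 10 in all, crops included, and the job is handed in when it is done.

Besides the shell and the picture viewer there is one more tool, called after "Call:" as name(argument=value, ...), one argument or row to a line, values as JSON. carry_out: Moves the arm, as the interface text tells. Its arguments: {"type":"object","properties":{"moves":{"type":"array"}},"required":["moves"]}

```bash
ls; mkdir -p pics; cat > h.py <<'E'
import numpy as np, cv2
from plant import bot
from scipy.spatial.transform import Rotation as R
def rot(q): return R.from_quat([q[1],q[2],q[3],q[0]]).as_matrix()
def ray(p,rc):
    u=cv2.undistortPoints(np.array([[[rc[1],rc[0]]]],float),np.array(p["mtx"]),np.array(p["distortion"]))[0,0]
    a=np.array(p["attitude"]); M=rot(a) if a.size==4 else a.reshape(3,3)
    d=M@np.array([u[0],u[1],1]); return np.array(p["xyz"]),d/np.linalg.norm(d)
def atz(p,rc,z):
    o,d=ray(p,rc); return o+d*(z-o[2])/d[2]
def tri(r):
    A=sum(np.eye(3)-np.outer(d,d) for o,d in r); b=sum((np.eye(3)-np.outer(d,d))@o for o,d in r)
    return np.linalg.solve(A,b)
E
python3 - <<'E'
from h import *
print(bot.get_state(), bot.tips_ahead)
P={n:bot.snapshot(n) for n in("scene","top")}
for n,p in P.items():
    cv2.imwrite(f"pics/{n}0.png",p["frame"][:,:,::-1]); print(n,p["xyz"],p["attitude"])
    for l in "pot lid_centre thumb_rest latch_top lid latch tumbler0 colander food_box".split():
        for d in bot.regions_of(p,l)[:2]:
            print(n,l,round(d["conf"],2),np.round(d["position"],1),d["mask"].sum())
E
```

```text
pics
{'t': 0.0, 'qpos': array([ 1.02520099e+00,  4.87362270e-02,  9.75825070e-02,  1.62198982e+00,
       -4.93310826e-05,  1.44302948e+00]), 'joint_vel': array([-1.06745882e-03,  1.21334888e-04, -8.93717557e-04, -5.24018022e-04,
        2.16446575e-05, -1.00903115e-03]), 'joint_torque': array([-2.29417274e-04, -3.38777268e+01,  3.20017576e+01,  2.02170981e-02,
       -1.36618569e-04,  1.19439153e-05]), 'tool_pos': array([0.21275135, 0.4793534 , 0.25511696]), 'eef_rot': array([-3.64426951e-04,  2.07397703e-01,  9.78256007e-01, -1.11586230e-03]), 'wrist_force': array([ 0.06798382,  0.9184704 , -0.38635511]), 'torque': array([-0.04630955, -0.00377873, -0.02604873]), 'grip_force': 0.0, 'gripper_width': 0.0854966686981929} 0.025
scene [1.76395871 0.06983353 0.87376188] [-0.31463318  0.58766898  0.65712496 -0.35190613]
scene pot 0.6 [239.9 330.4] 6186
scene lid_centre 0.71 [230.8 324.1] 3885
scene thumb_rest 0.9 [234.7 328.8] 3711
scene latch_top 0.8 [264.3 310.4] 279
scene latch 0.61 [266.8 310.1] 258
scene tumbler0 0.65 [287.2 505.1] 1399
scene tumbler0 0.57 [243.3 496.8] 1207
scene food_box 0.83 [277.8 210.3] 3496
scene food_box 0.75 [234.6 328.4] 3806
top [ 0.41705152 -0.0372706   1.39548912] [-0.04712488  0.71509082 -0.69471402  0.06161817]
top pot 0.86 [252.7 304.7] 5924
top lid_centre 0.59 [250.  301.3] 4872
top thumb_rest 0.89 [248.4 297.4] 5026
top thumb_rest 0.34 [256.2 303.4] 6105
top latch_top 0.49 [186.1 313.6] 257
top lid 0.88 [251.9 299.8] 5064
top latch 0.55 [268.1 142.9] 770
top latch 0.48 [187.2 313.1] 254
top tumbler0 0.93 [268.1 145.3] 700
top tumbler0 0.88 [204.  158.6] 719
top colander 0.92 [279.9 500.3] 5338
top colander 0.37 [251.2 299.7] 5041
top food_box 0.57 [212.6 399.4] 2678
```

```bash
python3 - <<'E'
import cv2
a=cv2.imread("pics/top0.png");cv2.imwrite("pics/topc.png",cv2.resize(a[140:340,200:440],None,fx=3,fy=3,interpolation=cv2.INTER_CUBIC)[:600])
E
```

```text
(no output)
```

View pics/top0.png

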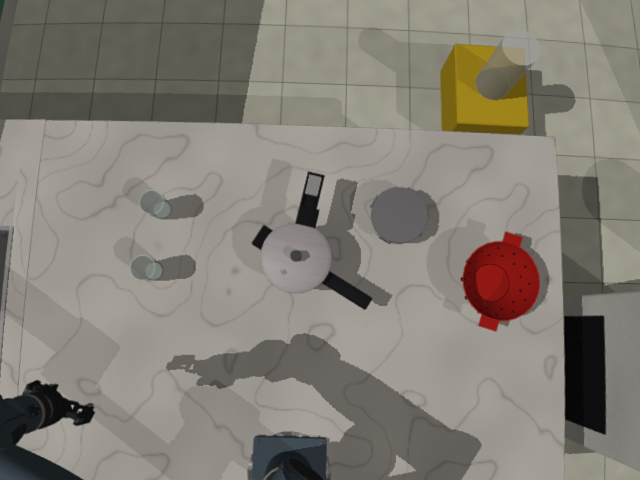

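View pics/topc.png

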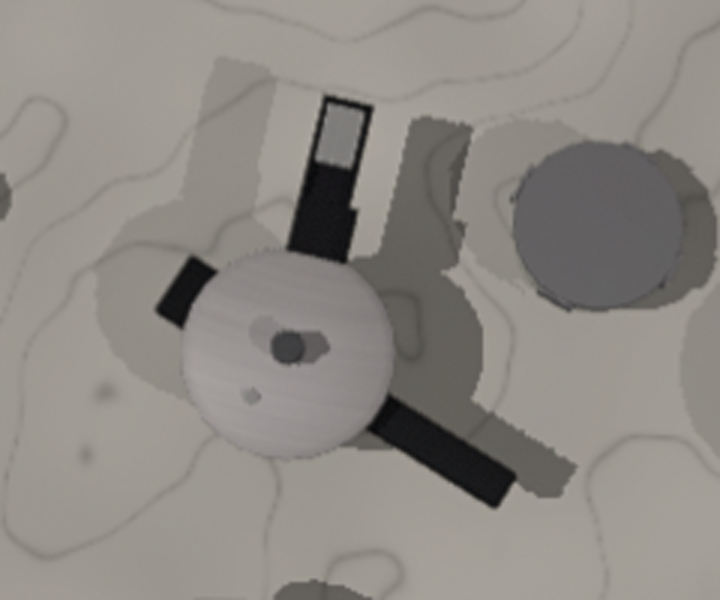

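View pics/scene0.png

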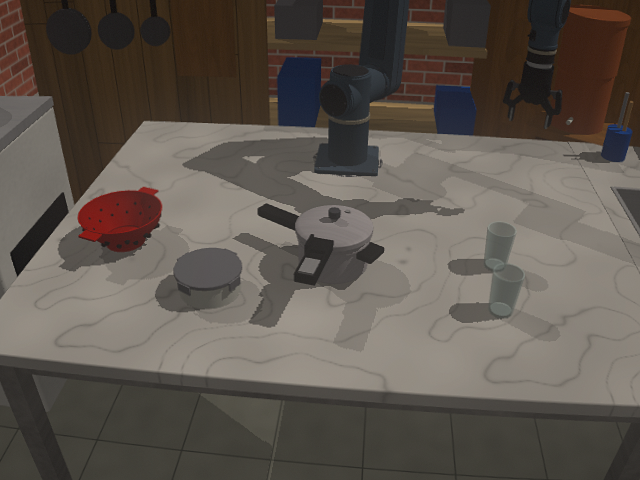

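The top view shows the lid centre near pixel (296,258), the latch at (314,186), the lid handle pointing up (+x), and the pot handle pointing lower right to (370,302). The food box at (399,213) is lower than the handle. The scene view shows the same layout.

```bash
python3 - <<'E'
from h import *
t=bot.snapshot("top"); s=bot.snapshot("scene")
L=lambda p,l:bot.regions_of(p,l)[0]
lt=[d for d in bot.regions_of(t,"latch_top") if d["position"][1]>280][0]["position"]; ls=L(s,"latch_top")["position"]
print("latch tri",tri([ray(t,lt),ray(s,ls)]), atz(t,lt,.128),atz(s,ls,.128))
# corners of latch in top crop -> px
# disc of lid from bright circle in top
print("valve top", atz(t,[140+346/3,200+288/3],.152))
g=cv2.cvtColor(t["frame"],cv2.COLOR_RGB2GRAY)[200:320,240:350]
c=cv2.HoughCircles(cv2.GaussianBlur(cv2.resize(g,None,fx=4,fy=4,interpolation=cv2.INTER_CUBIC),(9,9),2),cv2.HOUGH_GRADIENT,1,400,param1=80,param2=20,minRadius=100,maxRadius=180)
c=c[0,0]/4; cen=[200+c[1],240+c[0]]; print("circ",cen,c[2])
for z in(.11,.12): print(z,atz(t,cen,z), np.linalg.norm(atz(t,[cen[0],cen[1]+c[2]],z)-atz(t,cen,z)))
C=atz(t,cen,.115)
# dark mask of handles -> axes
hsv=cv2.cvtColor(t["frame"],cv2.COLOR_RGB2GRAY)
ph=atz(t,[140+487/3,200+507/3],.087); print("pot handle end",ph, atz(t,[140+491/3,200+505/3],.087))
mid=atz(t,[140+(473+507)/6,200+(515+497)/6],.087)
lm=atz(t,lt,.128)
for n,q in(("pot",mid),("latch",lm)): 
    d=(q-C)[:2]; print(n,np.hypot(*d),np.arctan2(d[1],d[0]))
for l in("tumbler0","food_box","colander"):
    for d in bot.regions_of(t,l)[:2]: print(l,atz(t,d["position"],.08))
E
```

```text
latch tri [ 0.742782   -0.0441966   0.11687109] [ 0.74053058 -0.05062937  0.128     ] [ 0.75754219 -0.03603955  0.128     ]
valve top [ 0.55849721 -0.00674344  0.152     ]
circ [np.float32(254.375), np.float32(289.625)] 28.775
0.11 [0.56520912 0.01034972 0.11      ] 0.07220304043914404
0.12 [0.56405658 0.00997928 0.12      ] 0.0716413628691406
pot handle end [ 0.45160429 -0.19370511  0.087     ] [ 0.44820154 -0.19206094  0.087     ]
pot 0.23364484506426997 -2.0882182318553233
latch 0.18610724299382977 -0.33276800793666583
tumbler0 [0.68804762 0.37325851 0.08      ]
tumbler0 [0.51767001 0.38547007 0.08      ]
food_box [ 0.68447587 -0.26516428  0.08      ]
colander [ 0.51512545 -0.53727279  0.08      ]
colander [ 0.75235145 -0.03801453  0.08      ]
```

```bash
python3 - <<'E'
from h import *
t=bot.snapshot("top"); s=bot.snapshot("scene")
cv2.imwrite("pics/sc.png",cv2.resize(s["frame"][190:300,240:400,::-1],None,fx=5,fy=5,interpolation=cv2.INTER_CUBIC))
for cen in([257.7,296],): 
    for z in(.11,.115,.12): print(z,atz(t,cen,z), np.linalg.norm(atz(t,[cen[0],cen[1]+35.2],z)-atz(t,cen,z)))
# handles: dark comps in top
g=cv2.cvtColor(t["frame"],cv2.COLOR_RGB2GRAY)
m=(g<48).astype(np.uint8); m[:160]=0;m[320:]=0;m[:,:240]=0;m[:,380:]=0
n,lab,st,ce=cv2.connectedComponentsWithStats(m)
for i in range(1,n):
    if st[i,4]>60:
        ys,xs=np.nonzero(lab==i); r=cv2.minAreaRect(np.c_[xs,ys].astype(np.float32)); print(st[i],ce[i],np.round(r,1) if 0 else r)
        print(np.round(cv2.boxPoints(r),1).tolist())
# circle fit of lid bright mask
lm=bot.regions_of(t,"lid")[0]["mask"]; m2=(lm&(g>100)).astype(np.uint8); m2[:222]=0
m2=cv2.morphologyEx(m2,cv2.MORPH_CLOSE,np.ones((15,15)))
k=max(cv2.findContours(m2,0,1)[0],key=cv2.contourArea); e=cv2.minEnclosingCircle(k); print("enc",e,cv2.fitEllipse(k))
E
```

```text
0.11 [ 0.5573094  -0.00591201  0.11      ] 0.08829998213377532
0.115 [ 0.55676386 -0.00603398  0.115     ] 0.08795653316615153
0.12 [ 0.55621831 -0.00615595  0.12      ] 0.08761308419852773
[296 172  28  56 619] [308.64781906 207.30048465] ((311.17864990234375, 199.36557006835938), (19.64012336730957, 52.50726318359375), 13.240520477294922)
[[295.6000061035156, 222.6999969482422], [307.6000061035156, 171.60000610351562], [326.79998779296875, 176.10000610351562], [314.70001220703125, 227.1999969482422]]
[253 226  19  23 197] [261.18274112 236.69035533] ((261.6537780761719, 236.76922607421875), (9.707253456115723, 21.63330841064453), 33.6900634765625)
[[251.60000610351562, 243.10000610351562], [263.6000061035156, 225.10000610351562], [271.70001220703125, 230.5], [259.70001220703125, 248.5]]
[322 272  50  37 679] [346.88807069 290.13402062] ((346.759521484375, 290.07525634765625), (50.67546081542969, 13.74731731414795), 31.429563522338867)
[[321.6000061035156, 282.70001220703125], [328.70001220703125, 271.0], [372.0, 297.3999938964844], [364.79998779296875, 309.20001220703125]]
enc ((297.06121826171875, 255.61224365234375), 37.712642669677734) ((295.6481628417969, 257.1475524902344), (70.03382873535156, 70.72699737548828), 21.73421859741211)
```

View pics/sc.png

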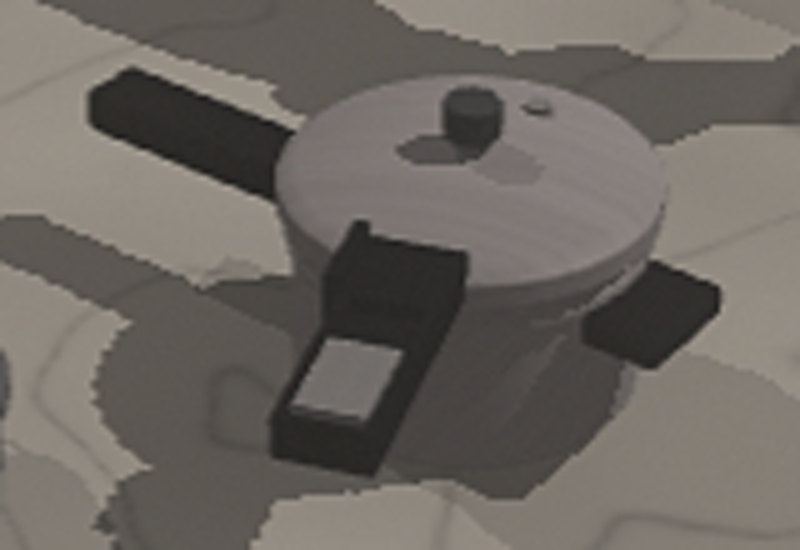

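The crop shows the latch plate centre at crop (347,379), i.e. pixel (309.4,265.8). The lip is on the left side of the thumb rest (clockwise), at crop (360,225). The valve's top is at about (472,95).

```bash
python3 - <<'E'
from h import *
t=bot.snapshot("top"); s=bot.snapshot("scene")
T=lambda x,y:ray(t,[140+y/3,200+x/3]); S=lambda x,y:ray(s,[190+y/5,240+x/5])
def res(r):
    p=tri(r); return np.round(p,4),[round(float(np.linalg.norm(np.cross(p-o,d))),4) for o,d in r]
print("latch",res([T(341,137),S(347,379)]))
print("valve top",res([T(288,346),S(473,96)]))
print("lip out/cw corner", res([T(357,210),S(362,222)]))
C=atz(t,[257.3,295.8],.115); print("C",C, "scene valve base", atz(s,[190+ 96/5,240+473/5],.152))
l=atz(t,[185.7,313.7],.128); d=(l-C)[:2]; print("latch r,ang",np.hypot(*d),np.arctan2(d[1],d[0]))
for a,b in (((368.4,303.3),"pot end"),((261.65-0,0),"")):
    if b: 
        q=atz(t,[a[1],a[0]],.087); d=(q-C)[:2]; print(b,np.hypot(*d),np.arctan2(d[1],d[0]))
q1=atz(t,[276.85,325.15],.087); d=(q-q1)[:2]; print("pot handle dir",np.arctan2(d[1],d[0]))
a=atz(t,[(222.7+227.2)/2,(295.6+314.7)/2],.126);b=atz(t,[(171.6+176.1)/2,(307.6+326.8)/2],.126); d=(b-a)[:2];print("lid handle dir",np.arctan2(d[1],d[0]))
st=bot.get_state(); print(rot(st["eef_rot"]))
E
```

```text
latch (array([ 0.7405, -0.0421,  0.1237]), [0.0026, 0.0026])
valve top (array([ 0.5583, -0.0045,  0.1521]), [0.0022, 0.0022])
lip out/cw corner (array([ 0.671 , -0.0501,  0.1548]), [0.0093, 0.0093])
C [ 0.55775259 -0.00550135  0.115     ] scene valve base [ 0.55799991 -0.00235452  0.152     ]
latch r,ang 0.18601303135661368 -0.2130701349514045
pot end 0.2160124943685274 -2.0976943006236635
pot handle dir -2.092771306053954
lid handle dir -0.1966358010110068
[[-9.13978479e-01  4.05762662e-01 -4.74176326e-05]
 [ 4.05762665e-01  9.13978475e-01 -8.39789701e-05]
 [ 9.26316503e-06 -9.59952763e-05 -9.99999995e-01]]
```

Call:
carry_out(
  moves=[
    [[0, -44, -20, 4, 0, 0, 0], [0, -44, -20, 4, 0, 0, 0], [0, -44, -20, 4, 0, 0, 0], [0, -44, -20, 4, 0, 0, 0], [0, -44, -20, 4, 0, 0, 0], [0, -44, -20, 4, 0, 0, 0], [0, -44, -20, 4, 0, 0, 0], [0, -44, -20, 4, 0, 0, 0], [0, -44, -20, 4, 0, 0, 0], [0, -44, -20, 4, 0, 0, 0], [0, -44, -20, 4, 0, 0, 0], [0, -44, -20, 4, 0, 0, 0], [0, -44, -20, 4, 0, 0, 0], [0, -44, -20, 4, 0, 0, 0], [0, 0, 0, 0, 0, 0, -0.11], [0, 0, 0, 0, 0, 0, -0.11], [0, 0, 0, 0, 0, 0, 0]],
  ],
)

```text
t: 3.72
tool_pos: [0.6625, -0.0263, 0.2]
eef_rot: [-0.0, 0.1, 0.995, 0.0]
wrist_force: [0.1, 0.1, 0.0]
gripper_width: 0.0002
grip_force: 0.0
```

```bash
cat > look.py <<'E'
from h import *; import sys
t=bot.snapshot("top"); s=bot.snapshot("scene")
a=cv2.resize(t["frame"][150:320,230:390,::-1],None,fx=2.5,fy=2.5); b=cv2.resize(s["frame"][150:320,250:410,::-1],None,fx=2.5,fy=2.5)
cv2.imwrite(sys.argv[1],np.hstack([a,b]))
E
python3 look.py pics/l1.png
```

```text
(no output)
```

View pics/l1.png

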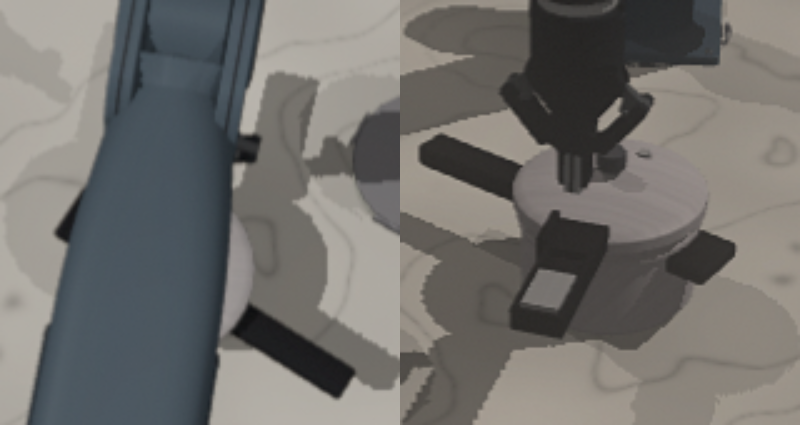

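The fingertips at (574,185) hang over the thumb rest (570,232) in the scene view, so I'll descend.

Call:
carry_out(
  moves=[
    [[0, 0, -1, 12, 0, 0, 0], [0, 0, -1, 12, 0, 0, 0], [0, 0, -1, 10, 0, 0, 0], [0, 0, -1, 8, 0, 0, 0], [0, 0, 0, 6, 0, 0, 0], [0, 0, 0, 1, 0, 0, 0]],
  ],
)

```text
t: 4.58
tool_pos: [0.6614, -0.0299, 0.1508]
eef_rot: [-0.0, 0.099, 0.995, 0.0]
wrist_force: [0.3, -0.1, -0.9]
gripper_width: 0.0001
grip_force: 0.0
```

Call:
carry_out(
  moves=[
    [[0, 0, 0, 2, 0, 0, 0], [0, 0, 0, 2, 0, 0, 0], [0, 0, 0, 0, 0, 0, 0]],
  ],
)

```text
t: 4.95
tool_pos: [0.6618, -0.03, 0.1501]
eef_rot: [0.001, 0.099, 0.995, -0.0]
wrist_force: [-3.8, 0.4, 7.2]
gripper_width: -0.0
grip_force: 3.4
```

Call:
carry_out(
  moves=[
    [[0, 0, 0, 2, 0, 0, 0], [0, 0, 0, 2, 0, 0, 0], [0, 0, 0, 2, 0, 0, 0], [0, 0, -2, 0, 0, 0, 0.02], [0, 0, -2, 0, 0, 0, 0.02], [0, 0, -2, 0, 0, 0, 0.02], [0, 0, -2, 0, 0, 0, 0.02], [0, 0, -2, 0, 0, 0, 0.02], [0, 0, -2, 0, 0, 0, 0.02]],
  ],
)

```text
t: 6.08
tool_pos: [0.6629, -0.0361, 0.1495]
eef_rot: [0.006, 0.157, 0.988, 0.006]
wrist_force: [0.4, 12.8, 15.7]
gripper_width: 0.0002
grip_force: 10.7
```

Call:
carry_out(
  moves=[
    [[0, 0, -2, 0, 0, 0, 0.02], [0, 0, -2, 0, 0, 0, 0.02], [0, 0, -2, 0, 0, 0, 0.02], [0, 0, -2, 0, 0, 0, 0.02], [0, 0, -2, 0, 0, 0, 0.02], [0, 0, -2, 0, 0, 0, 0.02]],
  ],
)

```text
t: 6.82
tool_pos: [0.6589, -0.0471, 0.1493]
eef_rot: [0.006, 0.215, 0.976, 0.007]
wrist_force: [0.2, 12.3, 16.9]
gripper_width: 0.0001
grip_force: 11.7
```

```bash
python3 look.py pics/l2.png
```

```text
(no output)
```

View pics/l2.png

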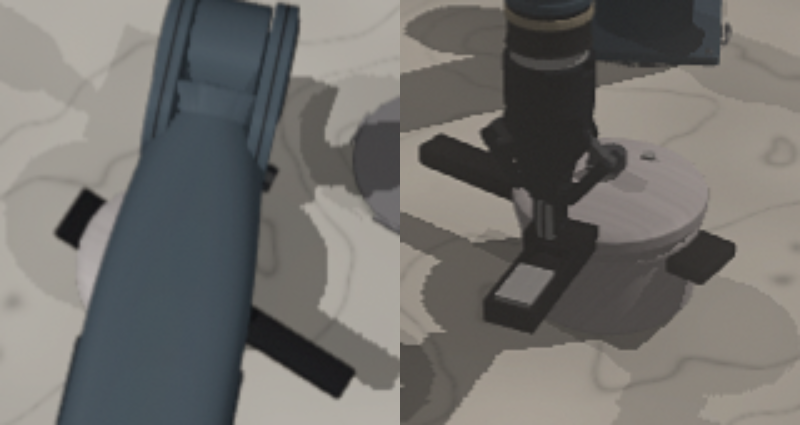

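The lid turns along with the tip: its handle end moved left from about (547,315) to (515,310). Continuing.

Call:
carry_out(
  moves=[
    [[0, 0, -2, 0, 0, 0, 0.02], [0, 0, -2, 0, 0, 0, 0.02], [0, 0, -2, 0, 0, 0, 0.02], [0, 0, -2, 0, 0, 0, 0.02], [0, 0, -2, 0, 0, 0, 0.02], [0, 0, -2, 0, 0, 0, 0.02]],
  ],
)

```text
t: 7.68
tool_pos: [0.6537, -0.0577, 0.1495]
eef_rot: [0.006, 0.273, 0.962, 0.007]
wrist_force: [2.2, 12.2, 15.7]
gripper_width: 0.0001
grip_force: 12.8
```

Call:
carry_out(
  moves=[
    [[0, 0, -2, 0, 0, 0, 0.02], [0, 0, -2, 0, 0, 0, 0.02], [0, 0, -2, 0, 0, 0, 0.02], [0, 0, -2, 0, 0, 0, 0.02]],
  ],
)

```text
t: 8.18
tool_pos: [0.6466, -0.069, 0.1456]
eef_rot: [0.004, 0.313, 0.95, 0.002]
wrist_force: [0.5, 2.9, 6.5]
gripper_width: 0.0004
grip_force: 4.6
```

Dropped. Now press fully down without turning.

Call:
carry_out(
  moves=[
    [[0, 0, 0, 3, 0, 0, 0], [0, 0, 0, 3, 0, 0, 0], [0, 0, 0, 3, 0, 0, 0], [0, 0, 0, 3, 0, 0, 0], [0, 0, 0, 0, 0, 0, 0]],
  ],
)

```text
t: 8.8
tool_pos: [0.6469, -0.0693, 0.1342]
eef_rot: [0.004, 0.313, 0.95, 0.002]
wrist_force: [-0.2, 2.5, 10.2]
gripper_width: -0.0002
grip_force: 6.4
```

```bash
python3 look.py pics/l3.png
```

```text
(no output)
```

View pics/l3.png

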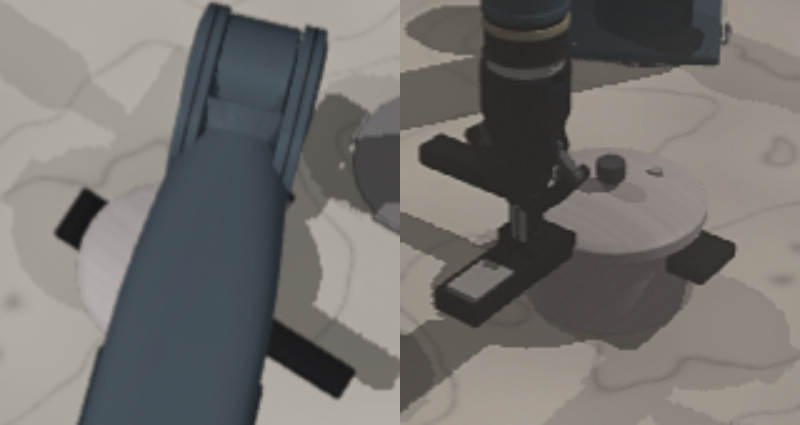

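The lid is down and the tip is on the thumb rest. I'll press a little more and swing.

Call:
carry_out(
  moves=[
    [[0, 0, 0, 2, 0, 0, 0], [0, 0, 0, 2, 0, 0, 0], [0, 0.3, -3.2, 0, 0, 0, 0.03], [0, 0.3, -4.3, 0, 0, 0, 0.04], [0, 0.3, -5.4, 0, 0, 0, 0.05], [0, 0.3, -5.4, 0, 0, 0, 0.05], [0, 0.3, -5.4, 0, 0, 0, 0.05], [0, 0.3, -5.4, 0, 0, 0, 0.05]],
  ],
)

```text
t: 9.9
tool_pos: [0.6271, -0.0898, 0.1315]
eef_rot: [0.005, 0.439, 0.899, 0.002]
wrist_force: [1.6, 2.2, 13.1]
gripper_width: 0.0002
grip_force: 7.6
```

```bash
python3 look.py pics/l4.png
```

```text
(no output)
```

View pics/l4.png

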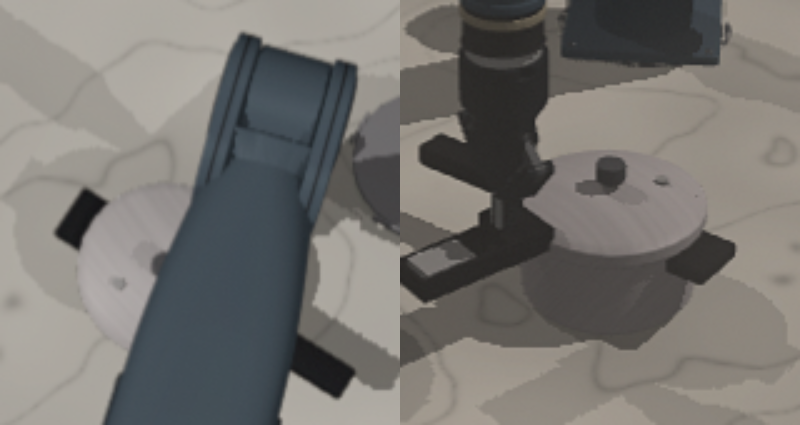

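The lid is turning and staying down. Continue the swing.

Call:
carry_out(
  moves=[
    [[0, 0.3, -5.4, 0, 0, 0, 0.05], [0, 0.3, -5.4, 0, 0, 0, 0.05], [0, 0.3, -5.4, 0, 0, 0, 0.05], [0, 0.3, -5.4, 0, 0, 0, 0.05], [0, 0.3, -5.4, 0, 0, 0, 0.05], [0, 0.3, -5.4, 0, 0, 0, 0.05], [0, 0.3, -5.4, 0, 0, 0, 0.05], [0, 0.3, -5.4, 0, 0, 0, 0.05], [0, 0.3, -5.4, 0, 0, 0, 0.05], [0, 0.3, -5.4, 0, 0, 0, 0.05]],
  ],
)

```text
t: 11.25
tool_pos: [0.5782, -0.1119, 0.1318]
eef_rot: [0.007, 0.648, 0.762, 0.003]
wrist_force: [1.4, -1.4, 12.1]
gripper_width: -0.0002
grip_force: 8.1
```

Call:
carry_out(
  moves=[
    [[0, 0.3, -5.4, 1, 0, 0, 0.05], [0, 0.3, -5.4, 1, 0, 0, 0.05], [0, 0.3, -5.4, 0, 0, 0, 0.05], [0, 0.3, -5.4, 0, 0, 0, 0.05], [0, 0.3, -5.4, 0, 0, 0, 0.05], [0, 0.3, -5.4, 0, 0, 0, 0.05], [0, 0.3, -5.4, 0, 0, 0, 0.05], [0, 0.3, -5.4, 0, 0, 0, 0.05], [0, 0.3, -5.4, 0, 0, 0, 0.05], [0, 0.3, -5.4, 0, 0, 0, 0.05], [0, 0.2, -3.2, 0, 0, 0, 0.03], [0, 0.2, -3.2, 0, 0, 0, 0.03], [0, 0.2, -3.2, 0, 0, 0, 0.03]],
  ],
)

```text
t: 12.88
tool_pos: [0.5154, -0.1051, 0.1303]
eef_rot: [0.009, 0.842, 0.54, 0.001]
wrist_force: [-2.5, -8.5, 15.8]
gripper_width: 0.0003
grip_force: 10.4
```

Call:
carry_out(
  moves=[
    [[0, -1, -3.2, 0, 0, 0, 0.03], [0, -1, -3.2, 0, 0, 0, 0.03], [0, -1, -3.2, 0, 0, 0, 0.03], [0, 0, -3.2, 0, 0, 0, 0.03], [0, 0, -3.2, 0, 0, 0, 0.03]],
  ],
)

```text
t: 13.5
tool_pos: [0.5004, -0.098, 0.1299]
eef_rot: [0.006, 0.879, 0.476, 0.003]
wrist_force: [-1.7, -4.7, 14.7]
gripper_width: -0.0001
grip_force: 9.9
```

```bash
python3 look.py pics/l5.png
```

```text
(no output)
```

View pics/l5.png

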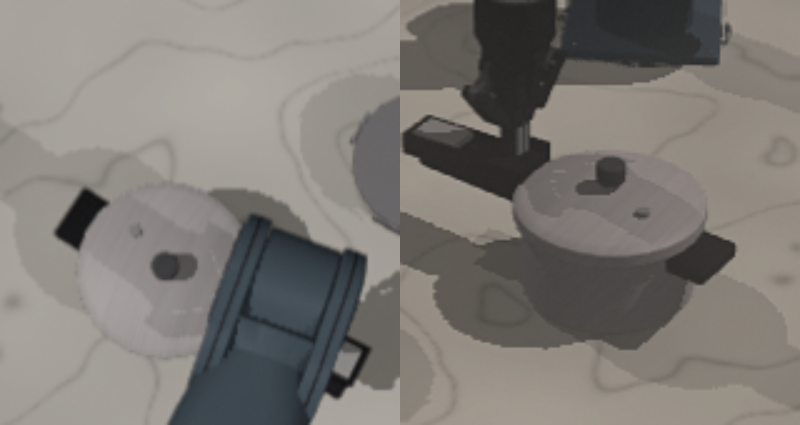

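The lid handle is nearly over the pot handle (latch at about (350,360) in the top half). I'll turn on slowly until it stops.

Call:
carry_out(
  moves=[
    [[0, 0, -3.2, 0.5, 0, 0, 0.02], [0, 0, -3.2, 0.5, 0, 0, 0.02], [0, 0, -3.2, 0.5, 0, 0, 0.02], [0, 0, -3.2, 0, 0, 0, 0.02], [0, 0, 0, 0, 0, 0, 0]],
  ],
)

```text
t: 14.22
tool_pos: [0.491, -0.0917, 0.1293]
eef_rot: [0.008, 0.898, 0.441, 0.004]
wrist_force: [0.7, -6.2, 16.5]
gripper_width: 0.0001
grip_force: 10.0
```

Call:
carry_out(
  moves=[
    [[0, 0, -3, 0, 0, 0, 0], [0, 0, -3, 0, 0, 0, 0], [0, 0, 0, 0, 0, 0, 0]],
  ],
)

```text
t: 14.6
tool_pos: [0.4889, -0.0898, 0.1302]
eef_rot: [0.011, 0.898, 0.44, 0.006]
wrist_force: [4.7, -8.6, 14.0]
gripper_width: -0.0001
grip_force: 8.6
```

Call:
carry_out(
  moves=[
    [[0, 0, -3, 0.5, 0, 0, 0], [0, 0, -3, 0.5, 0, 0, 0], [0, 0, 0, 0, 0, 0, 0]],
  ],
)

```text
t: 14.98
tool_pos: [0.4866, -0.0876, 0.1304]
eef_rot: [0.014, 0.898, 0.44, 0.008]
wrist_force: [9.5, -11.0, 13.6]
gripper_width: -0.0001
grip_force: 10.0
```

Call:
carry_out(
  moves=[
    [[0, 0, -3, 0.5, 0, 0, 0], [0, 0, -3, 0.5, 0, 0, 0], [0, 0, 0, 0, 0, 0, 0]],
  ],
)

```text
t: 15.35
tool_pos: [0.4845, -0.0853, 0.1306]
eef_rot: [0.017, 0.898, 0.44, 0.01]
wrist_force: [12.9, -14.7, 12.5]
gripper_width: -0.0001
grip_force: 12.2
```

```bash
python3 - <<'E'
from h import *
t=bot.snapshot("top"); s=bot.snapshot("scene")
for n,p in(("top",t),("scene",s)):
    for d in bot.regions_of(p,"latch_top")[:2]: print(n,d["conf"],d["position"],atz(p,d["position"],.118))
a=cv2.resize(t["frame"][240:320,290:390,::-1],None,fx=4,fy=4); b=cv2.resize(s["frame"][180:260,240:340,::-1],None,fx=4,fy=4)
cv2.imwrite("pics/l6.png",np.hstack([a,b]))
E
```

```text
top 0.59 [300.0, 362.6] [ 0.45613257 -0.17402245  0.118     ]
top 0.37 [253.2, 291.3] [0.56736058 0.00598344 0.118     ]
scene 0.43 [199.1, 275.0] [ 0.46972563 -0.15254481  0.118     ]
```

View pics/l6.png

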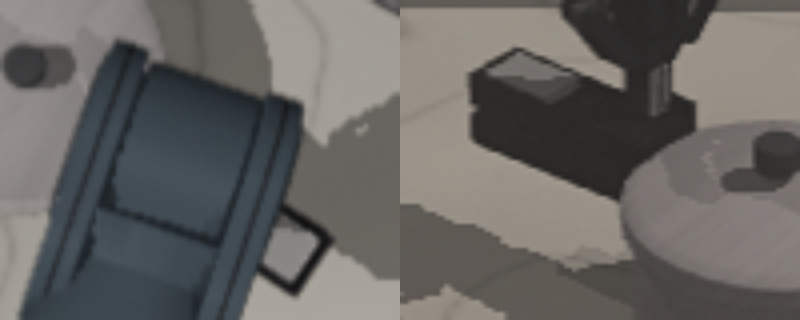

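The lid handle sits stacked over the pot handle and the tip is against a firm stop (19 N). Next I relax the side push and lift.

Call:
carry_out(
  moves=[
    [[0, 0, 6, 0, 0, 0, 0], [0, 0, 6, 0, 0, 0, 0], [0, 0, 0, -4, 0, 0, 0], [0, 0, 0, -4, 0, 0, 0], [0, 0, 0, -4, 0, 0, 0], [0, 0, 0, -4, 0, 0, 0], [0, 0, 0, -4, 0, 0, 0], [0, 0, 0, 0, 0, 0, 0]],
  ],
)

```text
t: 16.55
tool_pos: [0.4861, -0.0863, 0.1424]
eef_rot: [0.005, 0.897, 0.441, 0.005]
wrist_force: [8.6, -3.7, -2.0]
gripper_width: 0.0001
grip_force: 4.7
```

Call:
carry_out(
  moves=[
    [[0, 0, 5, -1, 0, 0, 0], [0, 0, 5, -1, 0, 0, 0], [0, 0, 3, -8, 0, 0, 0], [0, 0, 0, -20, 0, 0, 0], [0, 0, 0, -20, 0, 0, 0], [0, 0, 0, 0, 0, 0, 0]],
  ],
)

```text
t: 17.3
tool_pos: [0.4922, -0.0923, 0.1919]
eef_rot: [0.001, 0.897, 0.441, 0.001]
wrist_force: [0.8, 0.6, -0.1]
gripper_width: 0.0003
grip_force: 0.0
```

```bash
python3 - <<'E'
from h import *
t=bot.snapshot("top"); s=bot.snapshot("scene")
C=np.array([.558,-.004])
for n,p in(("top",t),("scene",s)):
    for d in bot.regions_of(p,"latch_top")[:2]:
        q=atz(p,d["position"],.1205); e=q[:2]-C; print(n,round(d["conf"],2),d["position"],d["mask"].sum(),q,np.hypot(*e),np.arctan2(e[1],e[0]))
# grey blob inside scene latch: bright px near handle
st=bot.get_state(); print(st["tool_pos"],st["eef_rot"],st["wrist_force"])
T=rot(st["eef_rot"])
for a in(-2.095,-2.12):
    g=np.array([*(C+.182*np.array([np.cos(a),np.sin(a)])),.175]); print(a,g,1e3*T.T@(g-st["tool_pos"]))
E
```

```text
top 0.56 [299.8, 366.7] 43 [ 0.45680407 -0.18390443  0.1205    ] 0.206412745370474 -2.0831844595937423
scene 0.5 [200.2, 270.7] 156 [ 0.48036746 -0.16128023  0.1205    ] 0.1753963533235263 -2.0293058420592165
[ 0.49057438 -0.09171128  0.18866578] [-7.43775347e-04  8.97421413e-01  4.41173008e-01 -7.94286084e-04] [-0.72973948 -0.40953941  0.22647941]
-2.095 [ 0.46690467 -0.16156155  0.175     ] [-69.75537311  23.94509324  13.67073194]
-2.12 [ 0.46299451 -0.15923517  0.175     ] [-70.30131684  19.42809482  13.68034767]
```

Call:
carry_out(
  moves=[
    [[0, -26, 8, 2, 0, 0, 0], [0, -26, 8, 2, 0, 0, 0], [0, -26, 8.5, 2, 0, 0, 0], [0, 0, 0, 8, 0, 0, -0.13], [0, 0, 0, 12, 0, 0, 0], [0, 0, 0, 10, 0, 0, 0], [0, 0, 0, 4, 0, 0, 0], [0, 0, 0, 0, 0, 0, 0]],
  ],
)

```text
t: 18.5
tool_pos: [0.4628, -0.1682, 0.1493]
eef_rot: [-0.0, 0.867, 0.499, -0.0]
wrist_force: [-0.1, 0.8, -0.7]
gripper_width: 0.0
grip_force: 0.0
```

Call:
carry_out(
  moves=[
    [[0, 0, 0, 3, 0, 0, 0], [0, 0, 0, 2, 0, 0, 0], [0, 0, 0, 2, 0, 0, 0], [0, 0, 0, 0, 0, 0, 0]],
  ],
)

```text
t: 19.0
tool_pos: [0.4629, -0.1686, 0.1427]
eef_rot: [-0.0, 0.867, 0.499, -0.0]
wrist_force: [0.2, 0.0, 0.5]
gripper_width: 0.0001
grip_force: 0.0
```

Call:
carry_out(
  moves=[
    [[0, 0, 0, 2, 0, 0, 0], [0, 0, 0, 2, 0, 0, 0], [0, 0, 0, 0, 0, 0, 0]],
  ],
)

```text
t: 19.38
tool_pos: [0.4634, -0.1691, 0.1394]
eef_rot: [0.001, 0.867, 0.498, 0.0]
wrist_force: [-0.4, 0.3, 1.9]
gripper_width: 0.0001
grip_force: 1.2
```

Call:
carry_out(
  moves=[
    [[0, 0, 0, 2, 0, 0, 0], [0, 0, 0, 2, 0, 0, 0], [0, 0, 0, 1, 0, 0, 0], [0, 0, 0, 0, 0, 0, 0]],
  ],
)

```text
t: 19.88
tool_pos: [0.4641, -0.1696, 0.1356]
eef_rot: [0.002, 0.867, 0.498, 0.001]
wrist_force: [-0.5, -2.4, 6.4]
gripper_width: -0.0001
grip_force: 3.8
```

Call:
carry_out(
  moves=[
    [[0, 3, 0, 0, 0, 0, 0], [0, 3, 0, 0, 0, 0, 0], [0, 3, 0, 0, 0, 0, 0], [0, 3, 0, 0, 0, 0, 0], [0, 0, 0, 0, 0, 0, 0]],
  ],
)

```text
t: 20.5
tool_pos: [0.4705, -0.159, 0.136]
eef_rot: [0.002, 0.867, 0.499, 0.001]
wrist_force: [-1.1, -1.2, 8.0]
gripper_width: -0.0001
grip_force: 4.1
```

Low drag force (about 1.5 N) fits the latch sliding. Continuing until it stops.

Call:
carry_out(
  moves=[
    [[0, 3, 0, 0, 0, 0, 0], [0, 3, 0, 0, 0, 0, 0], [0, 3, 0, 0, 0, 0, 0], [0, 3, 0, 0, 0, 0, 0], [0, 2, 0, 0, 0, 0, 0], [0, 2, 0, 0, 0, 0, 0], [0, 0, 0, 0, 0, 0, 0]],
  ],
)

```text
t: 21.38
tool_pos: [0.4775, -0.1475, 0.1362]
eef_rot: [0.004, 0.867, 0.498, -0.001]
wrist_force: [-2.7, -5.7, 8.3]
gripper_width: 0.0003
grip_force: 4.7
```

Call:
carry_out(
  moves=[
    [[0, 2, 0, 0.5, 0, 0, 0], [0, 0, 0, 0, 0, 0, 0], [0, -3, 0, -3, 0, 0, 0], [0, 0, 0, -6, 0, 0, 0], [0, 0, 0, -20, 0, 0, 0], [0, 0, 0, -40, 0, 0, 0], [0, 0, 0, -40, 0, 0, 0], [0, -50, 0, 0, 0, 0, 0], [0, -50, 0, 0, 0, 0, 0], [0, -50, 0, 0, 0, 0, 0], [0, 0, 0, 0, 0, 0, 0]],
  ],
)

```text
t: 22.75
tool_pos: [0.3993, -0.2767, 0.2411]
eef_rot: [-0.001, 0.868, 0.496, -0.001]
wrist_force: [0.3, -0.3, -0.2]
gripper_width: -0.0003
grip_force: 0.0
```

```bash
python3 - <<'E'
from h import *
t=bot.snapshot("top"); s=bot.snapshot("scene"); C=np.array([.558,-.004])
for n,p in(("top",t),("scene",s)):
    for d in bot.regions_of(p,"latch_top")[:2]:
        q=atz(p,d["position"],.1205); e=q[:2]-C; print(n,round(d["conf"],2),np.round(d["position"],1),d["mask"].sum(),q,np.hypot(*e),np.arctan2(e[1],e[0]))
    for l in("tumbler0","food_box","colander"):
        for d in bot.regions_of(p,l)[:2]: print(n,l,round(d["conf"],2),np.round(d["position"],1))
# latch plate by brightness along the handle axis (scene & top)
for n,p in(("top",t),("scene",s)):
    g=cv2.cvtColor(p["frame"],cv2.COLOR_RGB2GRAY)
    K=np.array(p["mtx"]);a=np.array(p["attitude"]);M=rot(a)
    for ang in(-2.095,):
        rs=np.arange(.09,.24,.005); X=np.array([[*(C+r*np.array([np.cos(ang),np.sin(ang)])),.119] for r in rs])
        rv=cv2.Rodrigues(M.T)[0]; uv=cv2.projectPoints(X,rv,-M.T@np.array(p["xyz"]),K,np.array(p["distortion"]))[0][:,0]
        print(n,[(int(1e3*r),int(g[int(round(v)),int(round(u))])) for r,(u,v) in zip(rs,uv)])
print(bot.get_state()["tool_pos"],bot.get_state()["wrist_force"])
E
```

```text
top 0.49 [290.3 351.7] 300 [ 0.47923415 -0.14633693  0.1205    ] 0.16267716640053173 -2.0762278071848637
top tumbler0 0.89 [203.6 155.9]
top tumbler0 0.88 [268.3 145. ]
top food_box 0.78 [214.8 399.1]
top colander 0.85 [274.2 501.4]
top colander 0.43 [205.1 154.1]
scene 0.54 [201.3 281.9] 183 [ 0.48262626 -0.13373901  0.1205    ] 0.15004470070938203 -2.0971014459970925
scene tumbler0 0.85 [243.6 498.9]
scene tumbler0 0.69 [291.1 505.3]
scene food_box 0.98 [276.8 208.6]
scene colander 0.89 [215.4 123.6]
scene colander 0.48 [237.9 328.3]
top [(90, 23), (95, 23), (100, 23), (105, 23), (110, 25), (115, 23), (120, 22), (125, 24), (130, 15), (135, 26), (140, 123), (145, 122), (150, 121), (155, 122), (160, 120), (165, 122), (170, 121), (175, 120), (180, 122), (185, 130), (190, 40), (195, 24), (200, 23), (205, 23), (210, 23), (215, 23), (220, 133), (225, 163), (230, 162), (235, 163)]
scene [(90, 44), (95, 44), (100, 44), (105, 43), (110, 45), (115, 44), (120, 43), (125, 45), (130, 85), (135, 83), (140, 102), (145, 100), (150, 101), (155, 100), (160, 101), (165, 100), (170, 101), (175, 102), (180, 102), (185, 103), (190, 43), (195, 46), (200, 45), (205, 45), (210, 45), (215, 47), (220, 151), (225, 148), (230, 147), (235, 147)]
[ 0.40156079 -0.27434827  0.24235917] [ 0.57473491 -0.71255665  0.33877843]
```

```bash
python3 -c "
from plant import bot
print(bot.job_done())"
```

```text
the job is handed in; nothing more can be done
None
```

The lid is turned to its lock over the pot's long handle and the safety latch is slid in about 24.5 of its 25 mm. The tumblers, colander and food box show no real shift in the images, the arm is clear, and the job is handed in at about 23 s; no verdict came back.

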